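# Shim the partition of a doll's house room box

### The arm

A 6-joint arm with a two-finger parallel gripper is mounted at the origin on the work surface. World frame = base frame: x ahead of the robot, y to its left, z up, the work surface at z = 0. Lengths are in m, angles in rad, forces in N, time in s.
With the tool pointing down it reaches from about 0.35 to 0.725 m from the base axis. Payload 4.3 kg.
Tool frame: the origin (TCP) lies midway between the tips of the shut fingers; the grasp point (between the pads) lies 19 mm behind it (r.grasp_offset is the z of the grasp point in the tool frame, in m); z points along the fingers, x is the direction in which the jaws open and shut, and the axes are right-handed (so a half turn about z gives the same grasp; the last joint's range is limited). The gripper opens to 85 mm and grips with 20 to 120 N. Pads are 22 mm wide; open, the fingers measure 114 mm over their backs; the gripper's body (76 mm by 85 mm) begins 54 mm behind the grasp point. The pads swing forward as they close: fully open they stand 13 mm farther back than shut.
Start: joints at [-1.256, 0.377, 0.081, 1.274, 0, 1.46], TCP at [0.237, -0.524, 0.231] pointing down, gripper open.
Joint ranges: [-2.72, 2.72], [-0.84, 1.66], [-1.02, 1.22], [-1.77, 2.12], [-1.37, 1.28], [-3.14, 3.14]. Speed limits (rad/s): [2.57, 2.57, 3.14, 3.14, 3.14, 3.14].

### API

Orientations are given as [roll, pitch, yaw] about the fixed x, y, z axes, in that order (R = Rz(yaw) Ry(pitch) Rx(roll)).
In Python, from bench import r gives the robot as it stands. The module is installed in compiled form; this text tells all that it offers.
- The arm moves only by the tool arm_command, never from a script. Its argument "steps" is a list of rows, each a list of 3 entries, a list of its own where there are three numbers: the shift along the world's x, y, z in m, then the turn, a rotation vector about the world's x, y, z in degrees, then the closure in counts, from 0 (fully open) to 255 (shut). In form: [[[tx, ty, tz], [ax, ay, az], claw], ...]. A call has exactly 5 rows; each row is the pose to reach, as a shift and turn from the pose commanded when the call began; what a row does not reach only later rows make up. A row lasts 1/10 s, in which the tool goes at most 50 mm and 8.59 degrees, less where a joint would pass 70% of its speed; a pose out of reach is approached as far as the arm can. A call with a gripper value outside its range is refused whole. The fingers move at their own pace and stop on an object; "force" is the grip in N (left out, the last holds). Time passes only in rows, so rows that repeat a pose let the fingers close, or fill a call up. It gives the time, the measured TCP pose, the force and the opening at its end, in the units of the state.
- r.observe(): the state, without advancing time (a new reading comes with each control period).
- r.get_image(name): name is "side" or "top" or "wrist"; returns a dict with "image" (400x640x3 uint8, red, green, blue), "fovy" (degrees; the focal length in pixels is half the picture's height over the tangent of half this angle, whatever the lens; pixels are square), "cx", "cy" (the principal point, pixels), "dist_coeffs" ([k1, k2, p1, p2, k3] as OpenCV has them; the pictures are not rectified), "origin" and "attitude" of the camera in the world. Camera axes: x right, y up, looking along -z (the intrinsics and any distortion apply to the point x, -y, -z); pixel columns grow to the right and rows downward; lengths in m; the calibration is good to about 2 mm. A picture is of the moment at which its call begins. There is no depth.
- r.finish_job(): hands the job in, once; it reports no verdict.
The state is a dict: "clock": time; "joint_positions": joint angles; "dq": joint speeds; "joint_efforts": joint torques, N m; "tcp_pos": TCP position; "tcp_rot": TCP orientation; "wrist_force": force on the tool from outside, world axes, zero at the start; "ft_torque": the same for the moment, N m; "opening": finger opening in m.
Only numpy, scipy, OpenCV 4.12 (cv2) and the standard library are available. Lean on these libraries where they do the work, as an engineer would, in place of code of your own. Each camera call takes 0.05 s, during which the arm holds its last target. There are 200 camera calls.

### The job

Swing the blue latch a quarter turn inwards, off the gap beside the orange partition of the doll's house. Take the metal wedge blade with the wooden handle from its stand and, with its blue-marked flat side against the outer wall, slide it straight into that gap, square to the sloping box, until you feel it drag firmly on both sides. Do not push the partition along, leave the wedge there snug and square, and leave the other things on the table alone.

Things in the scene. Friction and masses are not known exactly. Their poses are not given: they have to be found in the camera images.
- room_box: Plywood doll's house room box, 200 x 260 mm, 70 mm deep, fixed on an easel sloping 28 degrees, open side up and towards the robot. Origin: centre of its back face. x = up the slope, y = across to the left, z = out of the open side, square to the slope. All but the latch ends at the rim plane z = 70 mm. The lowest storey is a room from x = -90 to -20 mm; its inner back is at z = 6 mm.
- side_wall: Fixed left outer wall of the box, 10 mm thick. Origin: on the rim edge of its inner face (the face towards the gap), half-way up the lowest storey, at (-55, 120, 70) mm in room_box. Axes as room_box.
- partition: Orange partition in the lowest storey, 67 mm long up the slope, 8 mm thick, 62 mm high. It slides along y but is stiff (16 N); it must stay within 4 mm. Origin: rim edge of its face towards the side wall, half-way up the storey. Axes as room_box. The gap from this face to the side wall is 10 to 13.5 mm wide, varies, 70 mm long up the slope, 64 mm deep, faces parallel and square to the slope.
- latch (a joint): Angle (rad) of the blue latch about its pivot, axis room_box z. 0: points down the slope along the side wall, over the gap; growing: swings inwards (to room_box -y); 1.57: points across the box, clear of the gap. Starts between -0.05 and 0.3, stop at 1.75. It stays where it is left (friction 0.08 N m).
- latch_pivot (a point): Pivot of the latch on the rim plane, at (5, 125, 70) mm in room_box.
- latch_knob (a point): Point on the axis of the latch's round wooden post (14 mm diameter, parallel to room_box z), 80 mm from the pivot. The latch bar is 30 mm wide and its top is 9 mm above the rim plane; the post rises from there to 47 mm above the rim plane; this point is 30 mm above the rim plane.
- wedge_grip (a point): Centre of the wedge's handle block, 60 (x) x 32 (y) x 45 mm (z); loose, 120 g, wooden handle, grey metal blade, upright at first. Below it the blade, 60 mm wide (x), 80 mm long, ends 102.5 mm below this point. Its flat face (side of the blue mark and top stripe) is at y = +9 mm; the other face tapers from y = -9 mm at the handle to +5 mm at the tip: 18 mm thick at the handle, 4 mm at the tip.
- wedge_flat (a point): Middle of the blade's flat face, 62.5 mm below wedge_grip. Axes as wedge_grip; +y points out of the face.
- wedge_taper (a point): Middle of the blade's tapered face, 62.5 mm below wedge_grip; y is square to that face and points into the blade.
- stand: Fixed wooden block 100 x 90 x 95 mm high, with a slot 66 x 22 mm right through in which the blade hangs, the handle resting on its top. Origin: centre of its underside.
- brush_pot: Bystander: white pot of brushes, fixed, 76 mm across, about 200 mm high. Origin: centre of its underside.
- spool_gold: Bystander: gold thread spool, standing, 38 mm across, 50 mm high. Origin: centre of its underside.
- spool_copper: Bystander: copper thread spool, standing, 38 mm across, 50 mm high. Origin: centre of its underside.
- bead_jar: Bystander: glass jar with black cap, 60 mm across, 85 mm high. Origin: centre of its underside.
- paint_jar: Bystander: green paint jar with white cap, 52 mm across, 60 mm high. Origin: centre of its underside.
- tape_roll: Bystander: yellow tape roll lying flat, 90 mm across, 22 mm high. Origin: centre of its underside.
- toy_chair: Bystander: small red toy chair, 50 mm square, 88 mm high. Origin: centre of its underside.
Not all that is in view belongs to the job. Of the things that look like the part that bears wedge_grip, the smaller one is meant.

How it is judged:
On the way, in this order (a step that is already met when the one before it is completed fails the run):
1. the latch is swung inwards, off the gap (at least 1.2 rad) (value of joint latch above 1.2 rad), for 0.2 s.
2. the blade is in the gap (tip at least 15 mm below the rim) and pressed until both the side wall and the partition bear on it with more than 1.5 N (contact force between wedge and side_wall above 1.5 N and contact force between wedge and partition above 1.5 N and z of wedge_grip in the frame of side_wall below 0.0875 m), for 0.2 s.
At the end, for the whole second after the job is handed in: Latch over 1.2 rad; released wedge at rest, tip 15 mm or more in the gap, within 12 mm of mid-storey and 0.12 rad of square, flat face within 1.5 mm of the side wall's rim edge, taper within 1.5 mm of the partition's; partition within 4 mm of its start (value of joint latch above 1.2 rad and z of wedge_grip in the frame of side_wall below 0.0875 m and x of wedge_grip in the frame of side_wall between -0.012 and 0.012 m and y of partition in the frame of wedge_taper above -0.0015 m and y of side_wall in the frame of wedge_flat below 0.0015 m and angle between the z axis of wedge_grip and the z axis of room_box, either way round below 0.12 rad and distance of partition from where it was at the start of the episode below 0.004 m and linear speed of wedge below 0.01 m/s); the robot touches nothing.
It fails at once if the partition is shoved along by more than 4 mm (distance of partition from where it was at the start of the episode above 0.004 m).
It fails at once if a bystander is moved by more than 30 mm (distance of any of spool_gold, spool_copper, bead_jar, paint_jar, tape_roll, toy_chair from where it was at the start of the episode above 0.03 m).
It also fails if it takes over 58 s, if anything falls off the work surface, if the arm or the gripper's body presses on something with over 40 N, if the wrist force passes 120 N, or if a joint passes its speed limit or range.

## Working session

There is one attempt and no reset: what is moved stays moved. The work goes in short steps, Python scripts to look and compute and a tool call to move; the robot and the scene stay as the last step left them, time stands still between calls to the robot, and variables do not carry over. Pictures are saved under pics/ and viewed, about 8 in all and at most 12, crops included, and the job is handed in when it is done.

Besides the shell and the picture viewer there is one more tool, called after "Call:" as name(argument=value, ...), one argument or row to a line, values as JSON. arm_command: Moves the arm, as the interface text tells. Its arguments: {"type":"object","properties":{"steps":{"type":"array"},"force":{"type":"number"}},"required":["steps"]}

```bash
mkdir -p pics; cat > h.py <<'E'
import numpy as np, cv2
from scipy.spatial.transform import Rotation as R
from bench import r
def cam(name,save=None):
    d=r.get_image(name)
    if save: cv2.imwrite('pics/'+save,d['image'][:,:,::-1])
    return d
def K(d):
    f=200/np.tan(np.radians(d['fovy'])/2)
    return np.array([[f,0,d['cx']],[0,f,d['cy']],[0,0,1.]])
def att(d):
    a=np.array(d['attitude'],float)
    return a if a.shape==(3,3) else (R.from_euler('xyz',a).as_matrix() if a.size==3 else R.from_quat(a).as_matrix())
def ray(d,uv):
    p=cv2.undistortPoints(np.array(uv,float).reshape(-1,1,2),K(d),np.array(d['dist_coeffs'],float)).reshape(-1,2)
    v=np.c_[p[:,0],-p[:,1],-np.ones(len(p))]@att(d).T
    return np.array(d['origin'],float),v/np.linalg.norm(v,axis=1)[:,None]
def onplane(d,uv,p0,n):
    o,v=ray(d,uv); n=np.array(n,float)
    return o+v*(((np.array(p0)-o)@n)/(v@n))[:,None]
def proj(d,P):
    c=(np.atleast_2d(P)-np.array(d['origin']))@att(d)
    c=c*[1,-1,-1]
    return cv2.projectPoints(c.reshape(-1,1,3),np.zeros(3),np.zeros(3),K(d),np.array(d['dist_coeffs'],float))[0].reshape(-1,2)
def tri(l):
    A=np.zeros((3,3));b=np.zeros(3)
    for d,uv in l:
        o,v=ray(d,[uv]);M=np.eye(3)-np.outer(v[0],v[0]);A+=M;b+=M@o
    return np.linalg.solve(A,b)
E
python3 - <<'E'
from h import *
print(r.observe())
for n in ['side','top','wrist']:
    d=cam(n,n+'0.png'); print(n,{k:v for k,v in d.items() if k!='image'})
E
```

```text
{'clock': 0.0, 'joint_positions': array([-1.25631088e+00,  3.78108532e-01,  7.96225641e-02,  1.27438691e+00,
        7.42044932e-06,  1.46047813e+00]), 'dq': array([ 0.00057156, -0.00131413, -0.00020979,  0.00067512,  0.0004047 ,
        0.00022763]), 'joint_efforts': array([-1.31224850e-03, -4.63609028e+01,  2.69871676e+01,  2.09053274e-02,
       -4.69149036e-04, -2.42468573e-06]), 'tcp_pos': array([ 0.23677631, -0.52326943,  0.23033362]), 'tcp_rot': array([-3.14135666e+00,  2.06310753e-03, -1.14599245e+00]), 'wrist_force': array([-0.46536151,  0.05995452,  0.25870245]), 'ft_torque': array([-0.03502155, -0.01045536,  0.00138479]), 'opening': 0.08553814034638672}
side {'fovy': 52.345894372909314, 'cx': 318.4533997073857, 'cy': 204.1029018254952, 'dist_coeffs': array([0.010027, 0.      , 0.      , 0.      , 0.      ]), 'origin': array([-0.0201215 ,  0.8469985 ,  0.77707735]), 'attitude': array([ 0.98603392, -0.01544871, -2.58100484])}
top {'fovy': 56.764195977031754, 'cx': 321.3902762010216, 'cy': 195.27167925503295, 'dist_coeffs': array([-0.06104648,  0.        ,  0.        ,  0.        ,  0.        ]), 'origin': array([0.26509683, 0.01382873, 1.31914711]), 'attitude': array([ 0.19775903,  0.00783684, -1.56088352])}
wrist {'fovy': 68.50025680331962, 'cx': 314.7705129948457, 'cy': 199.6550402461549, 'dist_coeffs': array([-0.05005201,  0.        ,  0.        ,  0.        ,  0.        ]), 'origin': array([ 0.29813306, -0.49740567,  0.37258311]), 'attitude': array([-0.26536317,  0.00127835, -1.1464292 ])}
```

View pics/top0.png

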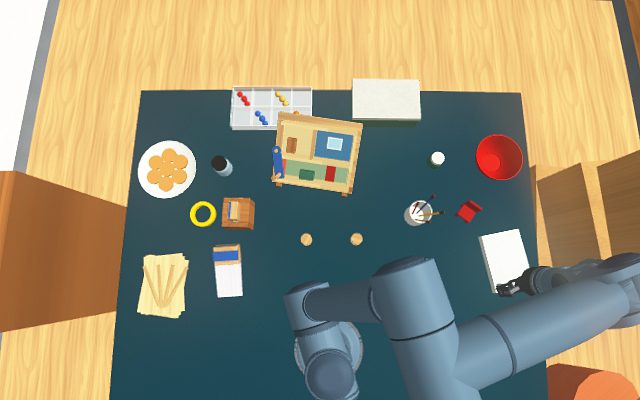

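View pics/side0.png

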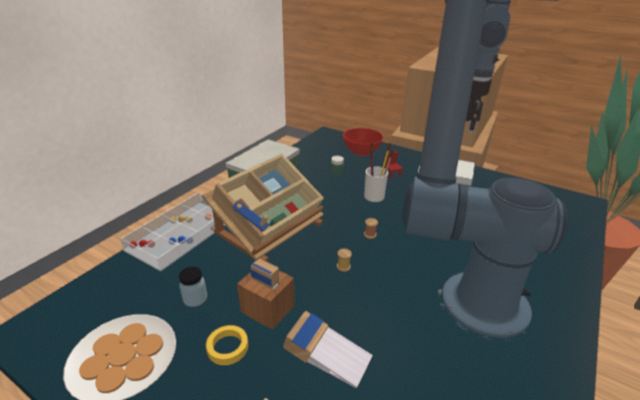

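The top view shows the box at about (318,155) with the blue latch at (278,163), and the wedge in its stand at (238,213). A larger look-alike lies at (227,270). The side view shows the stand at (266,290) and the latch at (248,215). Next I'll view enlarged crops.

```bash
python3 - <<'E'
import cv2,numpy as np
t=cv2.imread('pics/top0.png');s=cv2.imread('pics/side0.png')
def c(im,x,y,w,h,k): 
    o=cv2.resize(im[y:y+h,x:x+w],None,fx=k,fy=k,interpolation=cv2.INTER_CUBIC); return o
a=np.hstack([c(t,265,105,100,100,4),c(s,205,150,133,100,3)[:300].copy() if 0 else cv2.resize(s[150:260,205:325],(400,400))])
b=np.hstack([cv2.resize(t[185:245,210:270],(200,200),interpolation=cv2.INTER_CUBIC),cv2.resize(s[255:325,230:300],(200,200),interpolation=cv2.INTER_CUBIC)])
b=np.hstack([b,np.zeros((200,400,3),np.uint8)])
cv2.imwrite('pics/crop1.png',np.vstack([a,b]))
E
```

```text
(no output)
```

View pics/crop1.png

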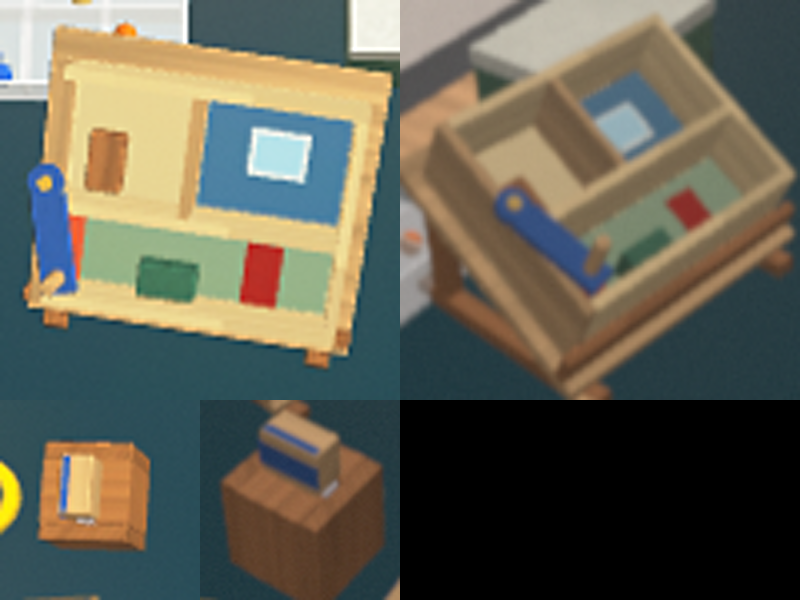

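The crops show the latch pivot screw at top (276,151) and side (239.5,206). The lower rim corners are at top (351,193) and (274,181). The wedge's blue stripe faces world +y (left in the picture). Next is a rough box pose from these points.

```bash
cat >> h.py <<'E'
from scipy.optimize import least_squares
def boxR(yaw): return R.from_euler('ZY',[yaw,-np.radians(28)]).as_matrix()  # x up slope, z tilted to robot
def fitbox(obs,x0=(0.6,0.05,0.1,0)):
    f=lambda p:np.concatenate([proj(d,boxR(p[3])@(np.array(P)/1e3)+p[:3])[0]-uv for d,P,uv in obs])
    s=least_squares(f,x0,loss='soft_l1'); return s.x,f(s.x).reshape(-1,2)
E
python3 - <<'E'
from h import *
t=cam('top');s=cam('side')
obs=[(t,(5,125,80),(276,150.75)),(t,(-100,-130,70),(351.2,193)),(t,(-100,130,70),(273.75,181.25)),
(s,(5,125,80),(239.5,206.4)),(s,(-100,-130,70),(322.9,197.3)),(s,(100,-130,70),(282.4,154.1))]
p,e=fitbox(obs);print(p.round(4),e.round(1))
Rb=boxR(p[3])
for n,P in dict(pivot=(5,125,70),gap=(-55,115,70),backlow=(-100,130,0)).items(): print(n,(Rb@(np.array(P)/1e3)+p[:3]).round(4))
# stand & wedge
tc=lambda x,y:(x/3.333+210,y/3.333+185)
sc=lambda x,y:(x*.35+230,y*.35+255)
print('handle top corners z.14',onplane(t,[tc(63,55),tc(100,55),tc(95,120),tc(60,118)],[0,0,.14],[0,0,1]).round(4))
print('handle top side', onplane(s,[sc(88,9),sc(140,47),sc(62,33)],[0,0,.14],[0,0,1]).round(4))
print('stand top', onplane(t,[tc(45,42),tc(135,44),tc(132,145),tc(38,140)],[0,0,.095],[0,0,1]).round(4))
print('knob top: ', tri([(t,(57/4+265,275/4+105)),(s,(200/3.333+205,240/3.636+150))]).round(4))
E
```

```text
[ 0.6606  0.044   0.0814 -0.1397] [[ 1.2  0.5]
 [-2.  -1.1]
 [-0.3 -0.4]
 [ 0.6 -0.1]
 [ 0.8  0.7]
 [-0.5 -0.5]]
pivot [0.6498 0.1718 0.1456]
gap [0.596  0.1693 0.1174]
backlow [0.5912 0.1851 0.0345]
handle top corners z.14 [[0.4781 0.3264 0.14  ]
 [0.4784 0.29   0.14  ]
 [0.4145 0.2915 0.14  ]
 [0.4161 0.3258 0.14  ]]
handle top side [[0.474  0.2967 0.14  ]
 [0.411  0.3098 0.14  ]
 [0.4731 0.3307 0.14  ]]
stand top [[0.4995 0.3576 0.095 ]
 [0.4982 0.2654 0.095 ]
 [0.3955 0.2636 0.095 ]
 [0.3994 0.3587 0.095 ]]
knob top:  [0.569  0.1631 0.1465]
```

Rough poses look plausible: box yaw about -0.14, gap at about (0.60, 0.17, 0.117), wedge at about (0.447, 0.309). I'll go over high, turning on the way, for a close look with the wrist camera.

Call:
arm_command(
  steps=[
    [[0.032,0.032,0.02],[0,0,8.5],0],
    [[0.064,0.064,0.04],[0,0,17],0],
    [[0.096,0.096,0.06],[0,0,25.5],0],
    [[0.128,0.128,0.08],[0,0,34],0],
    [[0.16,0.16,0.1],[0,0,42.5],0],
  ],
)

```text
clock: 0.75
tcp_pos: [0.3979, -0.3624, 0.3322]
tcp_rot: [3.142, -0.0, -0.398]
wrist_force: [0.4, -0.9, 0.4]
opening: 0.0854
```

Call:
arm_command(
  steps=[
    [[0.018,0.045,0.006],[0,0,8.5],0],
    [[0.036,0.09,0.012],[0,0,17],0],
    [[0.054,0.135,0.018],[0,0,25.5],0],
    [[0.072,0.18,0.024],[0,0,34],0],
    [[0.09,0.225,0.03],[0,0,42.5],0],
  ],
)

```text
clock: 1.25
tcp_pos: [0.4873, -0.137, 0.3616]
tcp_rot: [3.141, -0.0, 0.343]
wrist_force: [0.3, -0.3, -0.0]
opening: 0.0852
```

Call:
arm_command(
  steps=[
    [[0.004,0.047,0],[0,0,8.5],0],
    [[0.008,0.094,0],[0,0,17],0],
    [[0.012,0.141,0],[0,0,25.5],0],
    [[0.016,0.188,0],[0,0,34],0],
    [[0.02,0.235,0],[0,0,42.5],0],
  ],
)

```text
clock: 1.75
tcp_pos: [0.5068, 0.098, 0.3614]
tcp_rot: [3.141, -0.0, 1.085]
wrist_force: [0.1, -0.9, 0.2]
opening: 0.0859
```

```bash
cat >> h.py <<'E'
def Rtool(yaw): # tool for box: z=-bz, x=by, y=bx
    B=boxR(yaw); return np.c_[B[:,1],B[:,0],-B[:,2]]
def rv(Rt,o=None):
    o=o or r.observe(); Rc=R.from_euler('xyz',o['tcp_rot']).as_matrix()
    return np.degrees(R.from_matrix(Rt@Rc.T).as_rotvec()).round(2)
E
python3 - <<'E'
from h import *
o=r.observe();print(o['clock'],o['tcp_pos'],np.degrees(o['tcp_rot']),o['joint_positions'],o['wrist_force'])
print(rv(Rtool(-.14)))
E
```

```text
1.75 [0.50679883 0.09801541 0.36139996] [ 1.79980274e+02 -1.23529792e-02  6.21888493e+01] [6.81022096e-02 2.60023831e-01 2.51254099e-01 1.56162038e+00
 2.42876797e-06 5.53498396e-01] [ 0.11758239 -0.87906393  0.18442668]
[ -8.66 -26.75  19.39]
```

Call:
arm_command(
  steps=[
    [[0.005,0.016,-0.02],[-1.73,-5.35,3.88],0],
    [[0.01,0.032,-0.04],[-3.46,-10.7,7.76],0],
    [[0.015,0.048,-0.06],[-5.2,-16.05,11.63],0],
    [[0.02,0.064,-0.08],[-6.93,-21.4,15.51],0],
    [[0.025,0.08,-0.1],[-8.66,-26.75,19.39],0],
  ],
)

```text
clock: 2.25
tcp_pos: [0.5319, 0.177, 0.2613]
tcp_rot: [2.648, -0.003, 1.429]
wrist_force: [-0.4, 0.5, 0.1]
opening: 0.0855
```

```bash
python3 - <<'E'
from h import *
o=r.observe();print(o['clock'],o['tcp_pos'],np.degrees(o['tcp_rot']),rv(Rtool(-.14)))
cam('wrist','w1.png')
E
```

```text
2.25 [0.53188228 0.17704019 0.26127072] [151.74706653  -0.16506188  81.8506437 ] [-0.13  0.27  0.13]
```

View pics/w1.png

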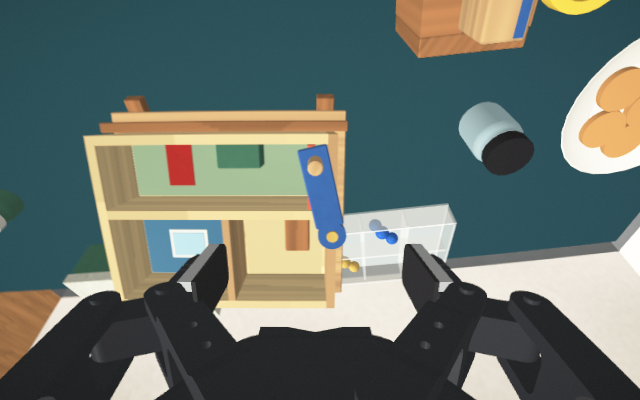

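The wrist view shows the box square-on. Its rim corners are near (85,137), (340,130) and (335,307). The latch pivot is at (332,237) and the knob top at (315,167), with the latch swung slightly inwards. I'll take one enlarged crop for accurate points.

```bash
python3 - <<'E'
import cv2
i=cv2.imread('pics/w1.png')
cv2.imwrite('pics/w1c.png',cv2.resize(i[110:260,200:360],None,fx=4,fy=4,interpolation=cv2.INTER_CUBIC)[:600])
E
```

```text
(no output)
```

View pics/w1c.png

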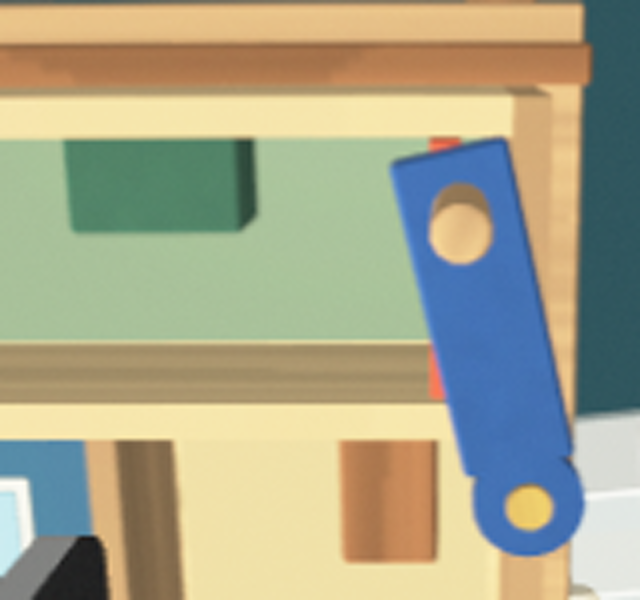

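In the crop the side wall's inner rim edge is at column 328 and the partition's gap-side rim edge is at column 315.5, so the gap is about 12 mm. The front bar's inner corner is at (328,144.5) and the pivot at (332,236.8). The latch is at about 0.22 rad.

```bash
python3 - <<'E'
from h import *
w=cam('wrist');t=cam('top');s=cam('side')
obs=[(w,(-90,120,70),(328,144.5)),(w,(-100,130,70),(337.5,132.7)),(w,(-100,-130,70),(85,137)),(w,(5,125,79.5),(332,236.75)),(w,(100,130,70),(335,307)),(w,(-20,50,70),(275,210.75)),(w,(-20,80,70),(None,210.75))][:5]
p,e=fitbox(obs,(.66,.044,.08,-.14));print(p.round(4),e.round(1))
p2,e2=fitbox(obs+[(t,(5,125,79.5),(276,150.75)),(s,(5,125,79.5),(239.5,206.4))],p);print(p2.round(4),e2.round(1))
for q in (p,p2):
  Rb=boxR(q[3]);W=lambda P:(Rb@(np.array(P)/1e3)+q[:3])
  B=lambda uv,z:((onplane(w,uv,W((0,0,z)),Rb[:,2])-q[:3])@Rb*1e3).round(1)
  print('rim pts',B([(328,144.5),(307.2,145),(315.5,145),(275,210.75),(325,257)],70),'pivot',B([(332,236.75)],79.5),'knobtop',B([(315,168.75)],117),'barend',B([(312.5,147.8)],79))
  print('gap',W((-55,115,70)).round(4), 'wrist cam in box',((np.array(w['origin'])-q[:3])@Rb*1e3).round(1))
c=(0.447,.309)
print('wedge proj in wrist',proj(w,[[*c,.14]]))
E
```

```text
[ 0.6544  0.0494  0.0707 -0.1296] [[-0.5 -0.8]
 [ 0.1  0.8]
 [ 0.3 -0.2]
 [ 0.1 -0.7]
 [ 0.   1.7]]
[ 0.6546  0.0493  0.0708 -0.131 ] [[-0.4 -0.4]
 [ 0.2  1.2]
 [ 0.4 -0.1]
 [ 0.  -0.4]
 [-0.1  2. ]
 [ 0.   3.5]
 [ 1.6  4.8]]
rim pts [[-89.2 120.5  70. ]
 [-88.8  99.7  70. ]
 [-88.7 108.   70. ]
 [-20.1  64.7  70. ]
 [ 33.6 118.   70. ]] pivot [[  5.8 125.   79.5]] knobtop [[-71.9 107.7 117. ]] barend [[-86.7 105.1  79. ]]
gap [0.5885 0.1739 0.1067] wrist cam in box [-110.   109.4  368.3]
rim pts [[-89.6 120.4  70. ]
 [-89.1  99.5  70. ]
 [-89.1 107.9  70. ]
 [-20.4  64.6  70. ]
 [ 33.3 118.   70. ]] pivot [[  5.4 125.   79.5]] knobtop [[-72.3 107.6 117. ]] barend [[-87.1 105.   79. ]]
gap [0.5889 0.174  0.1068] wrist cam in box [-110.4  109.1  368.4]
wedge proj in wrist [[515.34297871   9.17616578]]
```

```bash
python3 - <<'E'
from h import *
D={n:cam(n) for n in('wrist','top','side')}
g={'wrist':(332,236.75),'top':(276,150.75),'side':(239.5,206.4)};C={}
for n,d in D.items():
    im=d['image'].astype(int);m=(im[...,0]-im[...,2]>50)
    u,v=g[n];k=14 if n=='wrist' else 5;yy,xx=np.mgrid[:400,:640]
    b=((im[...,2]-im[...,0])>60)&(np.hypot(xx-u,yy-v)<40)
    # gold within the blue hull
    h=np.zeros((400,640),np.uint8);cv2.fillPoly(h,[cv2.convexHull(np.argwhere(b)[:,::-1].astype(np.int32))],1)
    h=cv2.erode(h,np.ones((3,3)))
    m=m&(h>0)&(np.hypot(xx-u,yy-v)<k); ww=m*(im[...,0]-im[...,2])
    C[n]=((xx*ww).sum()/ww.sum(),(yy*ww).sum()/ww.sum());print(n,m.sum(),C[n])
for a in [('top','side'),('wrist','top'),('wrist','side'),('wrist','top','side')]:
    P=tri([(D[n],C[n]) for n in a]);print(a,P.round(4),[(proj(D[n],P)[0]-C[n]).round(1) for n in C])
E
```

```text
wrist 96 (np.float64(333.31723427983184), np.float64(239.64176031569014))
top 12 (np.float64(275.80415617128466), np.float64(150.33186397984886))
side 3 (np.float64(238.9678714859438), np.float64(206.0))
('top', 'side') [0.6465 0.1763 0.1572] [array([-0.9, -1.7]), array([0.1, 0.2]), array([-0.3, -0.1])]
('wrist', 'top') [0.6468 0.1768 0.1593] [array([-0.3, -0.1]), array([-0.1, -0. ]), array([-0.6, -0.7])]
('wrist', 'side') [0.645  0.1773 0.1593] [array([-0. , -1.2]), array([-0.3,  0.5]), array([-0.2, -0.4])]
('wrist', 'top', 'side') [0.6464 0.1767 0.1584] [array([-0.5, -1. ]), array([-0. ,  0.2]), array([-0.4, -0.4])]
```

```bash
python3 - <<'E'
from h import *
D={n:cam(n) for n in('wrist','top','side')}
w,t,s=D['wrist'],D['top'],D['side']
print('corner',[tri(l).round(4) for l in ([(t,(350.9,192.6)),(s,(322.6,196.9))],[(w,(85,137)),(t,(350.9,192.6))],[(w,(85,137)),(s,(322.6,196.9))])])
print('piv',[tri(l).round(4) for l in ([(t,(275.8,150.3)),(s,(239.1,206))],[(w,(331.6,236.4)),(t,(275.8,150.3))],[(w,(331.6,236.4)),(s,(239.1,206))])])
print('bowl etc wrist cam', w['origin'],w['attitude'])
# free PnP in wrist
P=np.array([(-90,120,70),(-100,130,70),(-100,-130,70),(5,125,79.5),(100,130,70),(-90,-120,70)],float)/1e3
uv=np.array([(327.6,144.1),(337.1,132.3),(85,137),(331.6,236.4),(335,307),(95,147)])
ok,a,b=cv2.solvePnP(P,uv,K(w),np.array(w['dist_coeffs']));
M=att(w)@np.diag([1,-1,-1]);Rb=M@cv2.Rodrigues(a)[0];print((M@b).ravel()+w['origin'],R.from_matrix(Rb).as_euler('ZYX',degrees=True),(cv2.projectPoints(P,a,b,K(w),np.array(w['dist_coeffs']))[0].reshape(-1,2)-uv).round(1))
# rim edges by light-yellow mask in wrist image
im=cv2.cvtColor(w['image'],cv2.COLOR_RGB2BGR)
cv2.imwrite('pics/w1L.png',cv2.resize(np.vstack([im[115:165,70:150],im[270:320,70:150]]),None,fx=6,fy=6,interpolation=cv2.INTER_CUBIC))
cv2.imwrite('pics/w1R.png',np.hstack([cv2.imread('pics/w1L.png')[:,:380],cv2.resize(im[280:320,280:350],None,fx=6,fy=6)[:240,:420] if 0 else cv2.resize(im[270:370,280:350],(420,600),interpolation=cv2.INTER_CUBIC)]))
E
```

```text
corner [array([ 0.524 , -0.0718,  0.0965]), array([ 0.5274, -0.0722,  0.0928]), array([ 0.5342, -0.0763,  0.0906])]
piv [array([0.6464, 0.1761, 0.1573]), array([0.6438, 0.176 , 0.1695]), array([0.6465, 0.177 , 0.162 ])]
bowl etc wrist cam [0.41247052 0.19327516 0.35987508] [-0.75822316 -0.00494978  1.42300507]
[0.44424483 0.24679937 0.17252652] [ 62.85500126 -16.99100565 -29.09761345] [[   2.2 -140.5]
 [ -21.7   55.5]
 [ -10.9   -3.5]
 [ -76.2   78.8]
 [ -26.7 -101.6]
 [   7.7  -27.7]]
```

View pics/w1R.png

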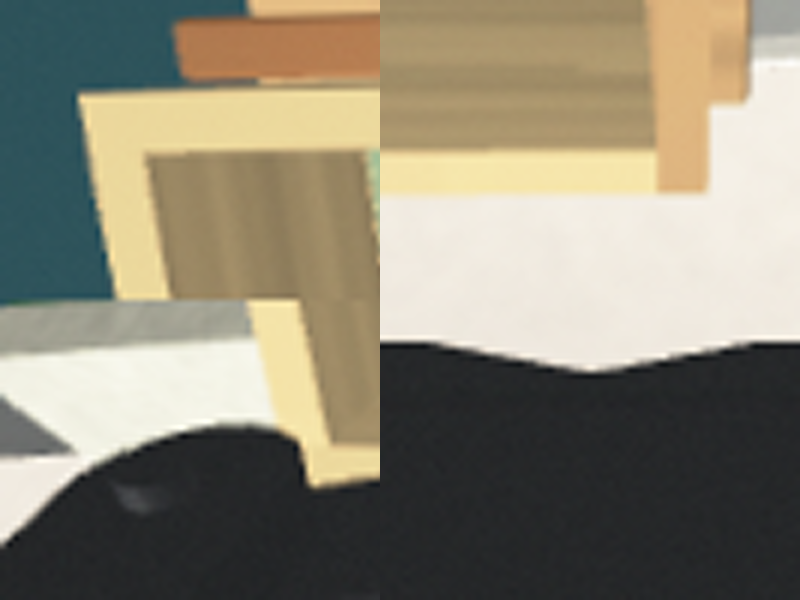

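The corners are now clear: lower right of the box at (82.6,130.1) outer and (94.1,140.4) inner. The upper corners are at (120.9,300.8), (124.6,293.4), (334.3,301.6) and (325.6,294.6). My earlier readings were off, so I'll refit.

```bash
python3 - <<'E'
from h import *
D={n:cam(n) for n in('wrist','top','side')}
w,t,s=D['wrist'],D['top'],D['side']
ow=[(w,(-90,120,70),(327.6,144.1)),(w,(-100,130,70),(337.1,132.3)),(w,(-100,-130,70),(82.6,130.1)),(w,(-90,-120,70),(94.1,140.4)),(w,(100,-130,70),(120.9,300.8)),(w,(90,-120,70),(124.6,293.4)),(w,(100,130,70),(334.3,301.6)),(w,(90,120,70),(325.6,294.6))]
p,e=fitbox(ow,(.66,.044,.08,-.14));print(p.round(4),e.round(1))
ot=[(t,(5,125,79.5),(275.7,150.3)),(s,(5,125,79.5),(239.1,206)),(t,(-100,-130,70),(350.9,192.6)),(s,(-100,-130,70),(322.6,196.9)),(s,(100,-130,70),(282.2,153.7))]
p2,e2=fitbox(ow+ot,p);print(p2.round(4),e2.round(1))
p3,e3=fitbox(ot,p);print(p3.round(4),e3.round(1))
for q in (p,p2):
  Rb=boxR(q[3]);W=lambda P:(Rb@(np.array(P)/1e3)+q[:3])
  B=lambda uv,z:((onplane(w,uv,W((0,0,z)),Rb[:,2])-q[:3])@Rb*1e3).round(1)
  print('rim pts',B([(327.6,144.1),(306.8,144.6),(315.1,144.6),(274.6,210.35),(310.9,206.5)],70),'pivot',B([(331.6,236.4)],79.5),'knobtop',B([(314.6,168.4)],117),'barend',B([(312.1,147.4)],79))
  print('gap',W((-55,115,70)).round(4),'pivot',W((5,125,79.5)).round(4))
E
```

```text
[ 0.6634  0.0477  0.082  -0.1522] [[-0.2 -4.9]
 [ 0.4 -3.2]
 [ 1.8  0.8]
 [ 1.1  0.2]
 [-2.7 -0.2]
 [-0.   0.2]
 [-0.7  1.2]
 [-0.4  0.9]]
[ 0.6627  0.0478  0.0824 -0.1501] [[-0.4 -5.5]
 [ 0.2 -3.8]
 [ 1.2  0.7]
 [ 0.5  0. ]
 [-2.9 -0.1]
 [-0.3  0.3]
 [-0.6  1.1]
 [-0.3  0.7]
 [ 0.3 -0.2]
 [-1.   0.3]
 [-3.2 -1.1]
 [-0.   1.5]
 [-1.2 -0. ]]
[ 0.6611  0.0454  0.0837 -0.145 ] [[ 1.   0.4]
 [ 0.1 -0.2]
 [-2.3 -0.8]
 [ 0.8  0.8]
 [-0.5 -0.6]]
rim pts [[-85.1 120.3  70. ]
 [-84.6  99.2  70. ]
 [-84.6 107.6  70. ]
 [-14.8  64.3  70. ]
 [-19.2 103.3  70. ]] pivot [[ 11.3 125.4  79.5]] knobtop [[-67.9 106.9 117. ]] barend [[-82.6 104.6  79. ]]
gap [0.6003 0.1737 0.118 ] pivot [0.6498 0.1762 0.1546]
rim pts [[-84.5 120.5  70. ]
 [-84.   99.5  70. ]
 [-84.  107.9  70. ]
 [-14.5  64.5  70. ]
 [-18.8 103.4  70. ]] pivot [[ 11.7 125.5  79.5]] knobtop [[-67.4 107.2 117. ]] barend [[-82.1 104.9  79. ]]
gap [0.5994 0.1737 0.1184] pivot [0.6489 0.1763 0.1549]
```

The first wrist picture was taken while the arm was still settling, which explains the roughly 5-row shift. With settled pixels all three cameras agree: box at about (0.662, 0.047, 0.083), yaw -0.15. Now I'll work out the latch push.

```bash
python3 - <<'E'
from h import *
D={n:cam(n) for n in('wrist','top','side')}
w,t,s=D['wrist'],D['top'],D['side']
ow=[(w,(-90,120,70),(327.2,138.7)),(w,(-100,130,70),(336.7,126.9)),(w,(-100,-130,70),(82.6,130.1)),(w,(-90,-120,70),(94.1,140.4)),(w,(100,-130,70),(120.9,300.8)),(w,(90,-120,70),(124.6,293.4)),(w,(100,130,70),(334.3,301.6)),(w,(90,120,70),(325.6,294.6))]
ot=[(t,(5,125,79.5),(275.7,150.3)),(s,(5,125,79.5),(239.1,206)),(s,(-100,-130,70),(322.6,196.9)),(s,(100,-130,70),(282.2,153.7))]
p,e=fitbox(ow,(.66,.044,.08,-.14));print(p.round(4),e.round(1).tolist())
p2,e2=fitbox(ow+ot,p);print(p2.round(4),e2.round(1).tolist())
q=p2;np.save('box.npy',q)
Rb=boxR(q[3]);W=lambda P:(Rb@(np.array(P)/1e3)+q[:3])
B=lambda uv,z:((onplane(w,uv,W((0,0,z)),Rb[:,2])-q[:3])@Rb*1e3).round(1)
print('rim',B([(327.3,138.7),(314.8,139.3),(306.5,139.3)],70),'piv',B([(331.3,231)],79.5),'knob',B([(314.3,163)],117))
o=r.observe();T=o['tcp_pos'];print(T,'tcp box',((T-q[:3])@Rb*1e3).round(1),rv(Rtool(q[3])))
for c in [(-82,150,150),(-82,150,92),(-77.6,121.5,92),(-69.7,89.6,92),(-50,63,92),(-29,49,92),(-12,45,92),(-40,60,160)]: print(c,(W(c)-T).round(4))
E
```

```text
[ 0.6599  0.0479  0.08   -0.1424] [[-0.5, -1.5], [0.1, 0.0], [1.0, 0.5], [0.3, -0.2], [-2.5, -0.2], [0.1, 0.2], [-0.1, 0.5], [0.2, 0.2]]
[ 0.6599  0.0479  0.0802 -0.1429] [[-0.5, -1.3], [0.1, 0.2], [1.0, 0.6], [0.2, -0.1], [-2.6, -0.0], [-0.0, 0.3], [-0.1, 0.7], [0.2, 0.4], [0.4, 1.1], [0.1, 1.4], [0.7, 2.1], [-0.7, 0.8]]
rim [[-88.7 120.6  70. ]
 [-88.1 108.   70. ]
 [-88.2  99.7  70. ]] piv [[  6.5 125.   79.5]] knob [[-70.9 107.5 117. ]]
[0.53219194 0.17598232 0.26148161] tcp box [-42.7 108.6 227.9] [-0.16  0.    0.16]
(-82, 150, 150) [ 0.0077  0.0407 -0.0873]
(-82, 150, 92) [ 0.0347  0.0368 -0.1385]
(-77.6, 121.5, 92) [ 0.0345  0.0081 -0.1364]
(-69.7, 89.6, 92) [ 0.0368 -0.0245 -0.1327]
(-50, 63, 92) [ 0.0503 -0.0533 -0.1235]
(-29, 49, 92) [ 0.0666 -0.0698 -0.1136]
(-12, 45, 92) [ 0.0809 -0.0759 -0.1056]
(-40, 60, 160) [ 0.027  -0.053  -0.0587]
```

Call:
arm_command(
  steps=[
    [[0.004,0.02,-0.044],[0,0,0],255],
    [[0.008,0.041,-0.087],[0,0,0],255],
    [[0.02,0.039,-0.11],[0,0,0],255],
    [[0.032,0.037,-0.134],[0,0,0],255],
    [[0.035,0.037,-0.139],[0,0,0],255],
  ],
)

```text
clock: 3.55
tcp_pos: [0.5655, 0.2122, 0.1188]
tcp_rot: [2.658, -0.0, 1.425]
wrist_force: [-0.5, 0.4, -0.6]
opening: 0.0118
```

Call:
arm_command(
  steps=[
    [[0,-0.012,0.001],[0,0,0],255],
    [[0,-0.024,0.002],[0,0,0],255],
    [[0.001,-0.04,0.004],[0,0,0],255],
    [[0.002,-0.056,0.006],[0,0,0],255],
    [[0.007,-0.073,0.01],[0,0,0],255],
  ],
)

```text
clock: 4.05
tcp_pos: [0.5738, 0.1393, 0.1341]
tcp_rot: [2.652, -0.004, 1.426]
wrist_force: [0.3, 1.1, -0.5]
opening: 0.0002
```

Call:
arm_command(
  steps=[
    [[0.008,-0.017,0.005],[0,0,0],255],
    [[0.018,-0.027,0.011],[0,0,0],255],
    [[0.026,-0.034,0.015],[0,0,0],255],
    [[0.039,-0.04,0.023],[0,0,0],255],
    [[0.039,-0.04,0.023],[0,0,0],255],
  ],
)

```text
clock: 4.55
tcp_pos: [0.616, 0.0992, 0.1581]
tcp_rot: [2.648, -0.004, 1.424]
wrist_force: [0.9, 0.7, 0.1]
opening: -0.0001
```

```bash
python3 - <<'E'
from h import *
o=r.observe();q=np.load('box.npy');Rb=boxR(q[3]);print(o['clock'],o['tcp_pos'],((o['tcp_pos']-q[:3])@Rb*1e3).round(1),o['wrist_force'],o['joint_positions'])
d=cam('wrist','w2.png');t=cam('top')
im=cv2.cvtColor(t['image'][100:210,255:375],cv2.COLOR_RGB2BGR)
a=cv2.resize(cv2.imread('pics/w2.png'),None,fx=.75,fy=.75);b=cv2.resize(im,(320,300),interpolation=cv2.INTER_CUBIC)
cv2.imwrite('pics/m2.png',np.hstack([a,b]))
E
```

```text
4.55 [0.61599079 0.09922081 0.15810615] [-8.3 44.6 92.6] [0.85494908 0.67175357 0.08310348] [ 0.11863976  0.16168499 -0.55393851  0.37588231 -0.12159433  0.23693262]
```

View pics/m2.png

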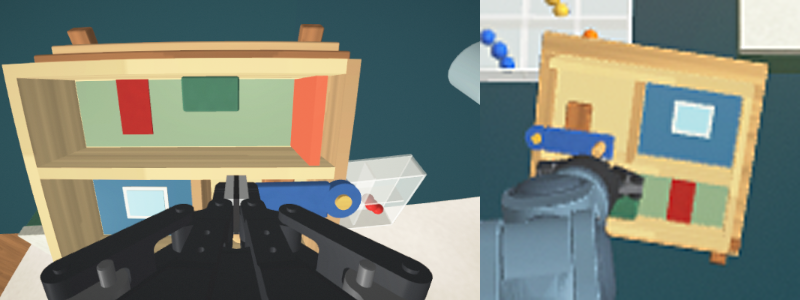

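The latch now lies straight across the box at about 1.5 rad, and the gap beside the orange partition is open. I'll back off along the box normal and go over the stand, turning the tool upright.

```bash
python3 - <<'E'
from h import *
print(rv(np.array([[0,1,0],[1,0,0],[0,0,-1.]])))
E
```

```text
[ 1.87 28.04  8.23]
```

Call:
arm_command(
  steps=[
    [[-0.02,0.003,0.037],[0,0,0],255],
    [[-0.04,0.006,0.075],[0,0,0],255],
    [[-0.054,0.04,0.1],[0,0,0],0],
    [[-0.07,0.08,0.12],[0,0,0],0],
    [[-0.086,0.12,0.14],[0,0,0],0],
  ],
)

```text
clock: 5.15
tcp_pos: [0.5259, 0.2212, 0.2967]
tcp_rot: [2.652, -0.004, 1.425]
wrist_force: [-0.0, 0.7, -0.8]
opening: 0.0434
```

Call:
arm_command(
  steps=[
    [[-0.018,0.018,-0.002],[0.4,6.9,2.0],0],
    [[-0.036,0.036,-0.004],[0.9,13.8,4.0],0],
    [[-0.054,0.054,-0.006],[1.4,20.7,6.1],0],
    [[-0.07,0.075,-0.008],[1.87,28.04,8.23],0],
    [[-0.082,0.09,-0.01],[1.87,28.04,8.23],0],
  ],
)

```text
clock: 5.65
tcp_pos: [0.4458, 0.3108, 0.2825]
tcp_rot: [-3.133, 0.003, 1.571]
wrist_force: [0.6, -0.2, -1.1]
opening: 0.085
```

```bash
python3 - <<'E'
from h import *
for _ in range(8): cam('top')
d=cam('wrist','w3.png');o=r.observe();print(o['clock'],o['tcp_pos'],np.degrees(o['tcp_rot']),o['dq'].round(3))
im=cv2.imread('pics/w3.png')
u=proj(d,[[.447,.309,.14]])[0].astype(int);print(u)
x,y=max(u[0]-75,0),max(u[1]-60,0);print(x,y)
cv2.imwrite('pics/w3c.png',cv2.resize(im[y:y+120,x:x+160],None,fx=5,fy=5,interpolation=cv2.INTER_CUBIC))
E
```

```text
6.1 [0.44499317 0.30953126 0.28591484] [-1.79966023e+02 -9.76925474e-03  8.99910029e+01] [-0.002  0.005  0.003  0.003  0.     0.002]
[315 189]
240 129
```

View pics/w3c.png

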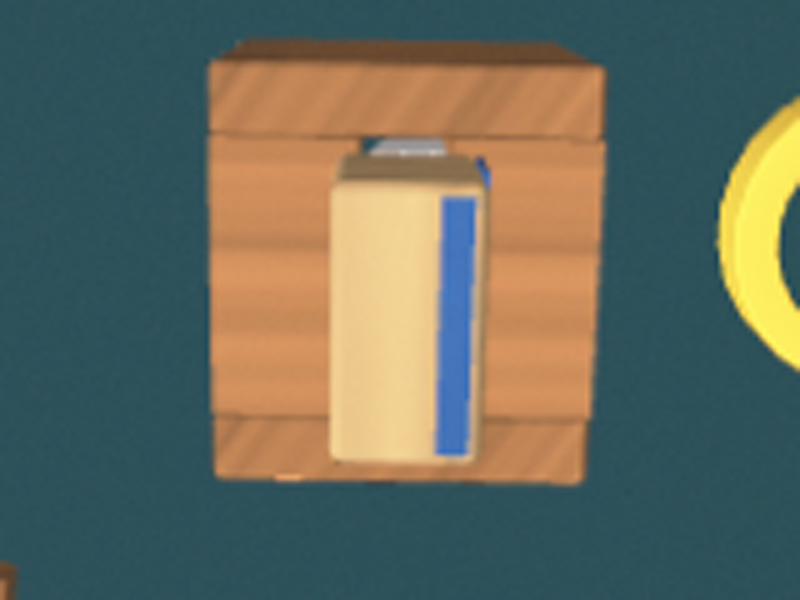

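The handle top is centred near crop (406,322), with corners (332,182), (486,183), (477,461) and (330,460). The blue stripe is on the right, which is world +y.

```bash
python3 - <<'E'
from h import *
d=cam('wrist');c=lambda x,y:(x/5+239.6,y/5+128.6)
P=onplane(d,[c(332,182),c(486,183),c(477,461),c(330,460)],[0,0,.14],[0,0,1]);print(P.round(4),'mean',P.mean(0).round(4))
print('sides',np.linalg.norm(np.roll(P,-1,0)-P,axis=1).round(4))
S=onplane(d,[c(441,198),c(475,198),c(467,455),c(435,453)],[0,0,.14],[0,0,1]);print('stripe',S.round(4))
Q=onplane(d,[c(208,62),c(606,66),c(583,484),c(216,478)],[0,0,.095],[0,0,1]);print('stand',Q.round(4),Q.mean(0),np.linalg.norm(np.roll(Q,-1,0)-Q,axis=1).round(4))
for X in (P,S,Q): 
  v=(X[0]+X[1]-X[2]-X[3]);h=X[0]+X[3]-X[1]-X[2];print('yaw',np.degrees(np.arctan2(v[1],v[0])),np.degrees(np.arctan2(-h[0],h[1])))
E
```

```text
[[0.4223 0.2996 0.14  ]
 [0.4225 0.3299 0.14  ]
 [0.4804 0.3292 0.14  ]
 [0.4802 0.2987 0.14  ]] mean [0.4514 0.3144 0.14  ]
sides [0.0304 0.0579 0.0305 0.0578]
stripe [[0.4255 0.3211 0.14  ]
 [0.4255 0.3278 0.14  ]
 [0.4791 0.3271 0.14  ]
 [0.4787 0.3204 0.14  ]]
stand [[0.4019 0.2707 0.095 ]
 [0.4028 0.3597 0.095 ]
 [0.502  0.3581 0.095 ]
 [0.5004 0.2697 0.095 ]] [0.45178164 0.31454087 0.095     ] [0.089  0.0991 0.0884 0.0985]
yaw 179.17319860935447 179.58989536375933
yaw 179.24070714750783 178.1124618678607
yaw 179.2357055039202 179.20555279509006
```

The handle centre is at (0.4515, 0.3145) with yaw -0.8°, matching the stand centre. The stand sizes check out at 99 × 89 mm. Descending to grasp.

Call:
arm_command(
  steps=[
    [[0.0065,0.005,-0.04],[0,0,-0.8],0],
    [[0.0065,0.005,-0.085],[0,0,-0.8],0],
    [[0.0065,0.005,-0.13],[0,0,-0.8],0],
    [[0.0065,0.005,-0.165],[0,0,-0.8],0],
    [[0.0065,0.005,-0.17],[0,0,-0.8],0],
  ],
)

```text
clock: 6.65
tcp_pos: [0.448, 0.3128, 0.1111]
tcp_rot: [-3.132, 0.004, 1.557]
wrist_force: [-1.0, -1.5, -0.7]
opening: 0.0851
```

```bash
python3 - <<'E'
from h import *
for _ in range(5): cam('top')
d=cam('wrist','w4.png');o=r.observe();print(o['clock'],o['tcp_pos'],np.degrees(o['tcp_rot']),o['wrist_force'])
E
```

```text
6.95 [0.45341576 0.31602879 0.11791842] [ 1.79856733e+02 -1.25598202e-01  8.92216255e+01] [ 0.64360261 -0.23628079  1.30107182]
```

Call:
arm_command(
  steps=[
    [[-0.002,-0.0015,-0.007],[0,0,0],0],
    [[-0.002,-0.0015,-0.014],[0,0,0],0],
    [[-0.002,-0.0015,-0.014],[0,0,0],0],
    [[-0.002,-0.0015,-0.014],[0,0,0],80],
    [[-0.002,-0.0015,-0.014],[0,0,0],255],
  ],
  force=60,
)

```text
clock: 7.45
tcp_pos: [0.4495, 0.3136, 0.1013]
tcp_rot: [-3.14, 0.0, 1.557]
wrist_force: [0.5, 0.3, -0.3]
opening: 0.0592
```

Call:
arm_command(
  steps=[
    [[0,0,0],[0,0,0],255],
    [[0,0,0],[0,0,0],255],
    [[0,0,0],[0,0,0],255],
    [[0,0,0],[0,0,0],255],
    [[0,0,0],[0,0,0],255],
  ],
)

```text
clock: 7.95
tcp_pos: [0.4499, 0.314, 0.1017]
tcp_rot: [-3.141, -0.001, 1.557]
wrist_force: [0.4, 2.3, 1.8]
opening: 0.0318
```

```bash
python3 - <<'E'
from h import *
cam('top');o=r.observe();print(o['clock'],o['tcp_pos'],np.degrees(o['tcp_rot']),o['wrist_force'],o['ft_torque'],o['opening'],r.grasp_offset)
E
```

```text
8.0 [0.44984479 0.31401093 0.10168957] [-1.79945085e+02 -4.43544941e-02  8.92356181e+01] [0.04962759 0.89642244 1.58671353] [0.32531253 0.0305039  0.01625206] 0.03157761710869974 -0.0187
```

The gripper holds the handle (opening 31.6 mm). I'll lift straight up until the blade is clear of the stand.

Call:
arm_command(
  steps=[
    [[0,0,0.02],[0,0,0],255],
    [[0,0,0.05],[0,0,0],255],
    [[0,0,0.09],[0,0,0],255],
    [[0,0,0.13],[0,0,0],255],
    [[0,0,0.17],[0,0,0],255],
  ],
)

```text
clock: 8.5
tcp_pos: [0.4487, 0.3128, 0.2721]
tcp_rot: [-3.138, 0.002, 1.557]
wrist_force: [0.7, -0.1, -0.8]
opening: 0.0312
```

```bash
python3 - <<'E'
from h import *
for _ in range(4): cam('top')
o=r.observe();q=np.load('box.npy');Rb=boxR(q[3]);W=lambda P:(Rb@(np.array(P)/1e3)+q[:3])
print(o['clock'],o['tcp_pos'],o['wrist_force'],o['opening'],o['joint_positions'].round(2));print((W((-56.7,109.5,200))-o['tcp_pos']).round(4),rv(Rtool(q[3])), Rb.round(4).tolist())
E
```

```text
8.7 [0.44988748 0.31352943 0.27166849] [ 0.67864542 -0.36615248 -1.85777639] 0.031167949613280434 [0.49 0.32 0.1  1.35 0.   0.51]
[ 0.0831 -0.1368 -0.0415] [ -2.19 -27.96  -7.26] [[0.8739, 0.1425, -0.4647], [-0.1258, 0.9898, 0.0669], [0.4695, 0.0, 0.8829]]
```

Call:
arm_command(
  steps=[
    [[0.01,-0.025,0.01],[-0.5,-7,-1.8],255],
    [[0.025,-0.055,0.02],[-1.1,-14,-3.6],255],
    [[0.045,-0.09,0.02],[-1.6,-21,-5.4],255],
    [[0.065,-0.12,0.0],[-2.19,-27.96,-7.26],255],
    [[0.083,-0.137,-0.02],[-2.19,-27.96,-7.26],255],
  ],
)

```text
clock: 9.2
tcp_pos: [0.5232, 0.1729, 0.2416]
tcp_rot: [2.666, 0.007, 1.428]
wrist_force: [-1.5, 0.1, -3.2]
opening: 0.0312
```

Call:
arm_command(
  steps=[
    [[0,0,-0.011],[0,0,0],255],
    [[0,0,-0.0215],[0,0,0],255],
    [[0,0,-0.0215],[0,0,0],255],
    [[0,0,-0.0215],[0,0,0],255],
    [[0,0,-0.0215],[0,0,0],255],
  ],
)

```text
clock: 9.7
tcp_pos: [0.5336, 0.1776, 0.2313]
tcp_rot: [2.652, -0.001, 1.429]
wrist_force: [0.1, 0.6, -1.4]
opening: 0.0313
```

```bash
python3 - <<'E'
from h import *
d=cam('wrist','w5.png');o=r.observe();q=np.load('box.npy');Rb=boxR(q[3])
print(o['clock'],((o['tcp_pos']-q[:3])@Rb*1e3).round(1),rv(Rtool(q[3])),o['wrist_force'],o['ft_torque'],o['opening'],d['origin'],d['attitude'])
print(proj(d,[(Rb@(np.array(P)/1e3)+q[:3]) for P in [(-90,120,70),(-20,120,70),(-90,130,70),(-90,108,70),(-20,108,70)]]).round(1))
im=cv2.imread('pics/w5.png');cv2.imwrite('pics/w5c.png',cv2.resize(im[60:260,220:420],None,fx=3,fy=3,interpolation=cv2.INTER_CUBIC))
E
```

```text
9.75 [-55.9 110.3 200.8] [-0.04  0.05 -0.06] [-1.12042874  0.01850026 -1.4455994 ] [0.08373843 0.53604602 0.04430457] 0.03130166945690682 [0.41054464 0.19421795 0.32560487] [-7.53249641e-01  1.80206692e-04  1.42854888e+00]
[[326.2 155.1]
 [325.5 226.5]
 [337.1 155.2]
 [313.3 155.1]
 [313.3 226.5]]
```

View pics/w5c.png

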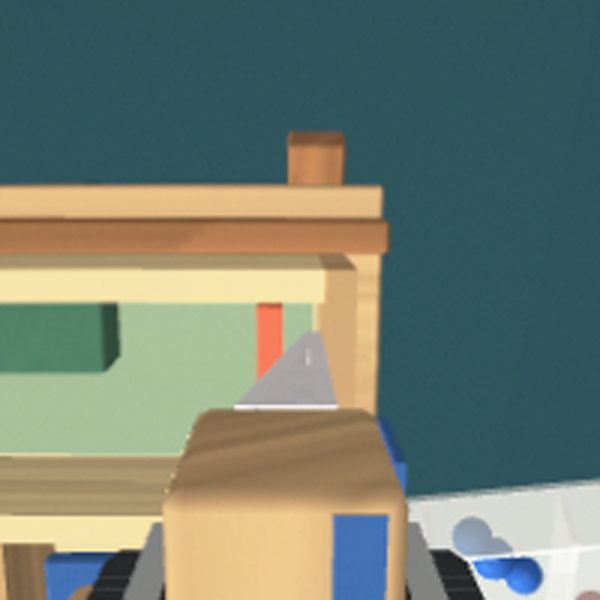

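In this view the wall's inner rim edge is at about (328,160) and the partition's gap edge at (313.7,161). The blade tip is at about (322 to 327, 170), above the gap. The rows sit about 5 px off my box fit, so I'll correct relative to this same picture.

```bash
python3 - <<'E'
from h import *
d=cam('wrist');o=r.observe();q=np.load('box.npy');Rb=boxR(q[3]);W=lambda P:(Rb@(np.array(P)/1e3)+q[:3])
c=lambda x,y:(x/3+219.7,y/3+59.7)
B=lambda l,z:((onplane(d,[c(*a) for a in l],W((0,0,z)),Rb[:,2])-q[:3])@Rb*1e3).round(1)
T=((o['tcp_pos']-q[:3])@Rb*1e3).round(1);print('tcp',T,rv(Rtool(q[3])),o['wrist_force'])
print('wall inner, part gap edge, part other, front outer corner, shelf(-20)\n',B([(325,302),(282,305),(257,305),(357,268),(100,517)],70))
for z in (111,114,117): print('tip',z,B([(308,332),(322,332)],z))
print('blade root at handle',B([(235,405),(337,405)],T[2]+15.8-22.5))
print('handle top near corners',B([(166,503),(404,505)],T[2]+15.8+22.5))
E
```

```text
tcp [-56.  110.2 200.7] [-0.04  0.04 -0.05] [ 0.42545566 -0.72991664 -0.70799561]
wall inner, part gap edge, part other, front outer corner, shelf(-20)
 [[-85.2 121.6  70. ]
 [-84.2 108.3  70. ]
 [-84.2 100.6  70. ]
 [-95.6 131.3  70. ]
 [-14.   48.   70. ]]
tip 111 [[-82.6 115.3 111. ]
 [-82.6 119.  111. ]]
tip 114 [[-83.1 115.2 114. ]
 [-83.1 118.9 114. ]]
tip 117 [[-83.6 115.2 117. ]
 [-83.6 118.8 117. ]]
blade root at handle [[-83.7 100.6 194. ]
 [-83.7 118.3 194. ]]
handle top near corners [[-82.4  94.4 239. ]
 [-82.2 124.1 239. ]]
```

Measured against the same picture, the box sits about 5 mm further up the slope and 1.5 mm further left than my fit. The blade needs +3 mm up the slope and has 2.6 mm clearance to the wall. The gap is about 13.3 mm. Inserting partway.

Call:
arm_command(
  steps=[
    [[0.0028,-0.0004,0.0015],[0,0,0],255],
    [[0.0068,-0.001,-0.006],[0,0,0],255],
    [[0.0108,-0.0016,-0.0136],[0,0,0],255],
    [[0.0148,-0.0021,-0.021],[0,0,0],255],
    [[0.0186,-0.0027,-0.0285],[0,0,0],255],
  ],
)

```text
clock: 10.3
tcp_pos: [0.5511, 0.1736, 0.2]
tcp_rot: [2.655, 0.001, 1.428]
wrist_force: [-1.0, -0.0, -2.1]
opening: 0.0313
```

Call:
arm_command(
  steps=[
    [[0.004,-0.0006,-0.0075],[0,0,0],255],
    [[0.008,-0.0012,-0.015],[0,0,0],255],
    [[0.012,-0.0017,-0.0225],[0,0,0],255],
    [[0.0158,-0.0023,-0.03],[0,0,0],255],
    [[0.0158,-0.0023,-0.03],[0,0,0],255],
  ],
)

```text
clock: 10.8
tcp_pos: [0.5669, 0.1718, 0.1701]
tcp_rot: [2.655, -0.0, 1.428]
wrist_force: [-0.2, 1.2, -1.6]
opening: 0.0312
```

```bash
cat >> h.py <<'E'
def st(pic=None,n=3):
    q=np.load('box.npy');Rb=boxR(q[3]);F=[];M=[];P=[]
    for _ in range(n): cam('side');o=r.observe();F.append(o['wrist_force']@Rb);M.append(o['ft_torque']@Rb);P.append((o['tcp_pos']-q[:3])@Rb*1e3)
    print(o['clock'],'tcp box',np.mean(P,0).round(1),'F box',np.mean(F,0).round(1),np.std(F,0).round(1),'M',np.mean(M,0).round(2),'rot',rv(Rtool(q[3])),'open',round(o['opening'],4))
E
python3 - <<'E'
from h import *
st()
d=cam('wrist','w6.png');im=cv2.imread('pics/w6.png');cv2.imwrite('pics/w6c.png',cv2.resize(im[110:260,250:400],None,fx=4,fy=4,interpolation=cv2.INTER_CUBIC))
E
```

```text
10.95 tcp box [-54.3 109.3 131.7] F box [-0.2  1.  -1.5] [0.1 0.1 0.2] M [ 0.24  0.55 -0.  ] rot [-0.01 -0.08 -0.02] open 0.0316
```

View pics/w6c.png

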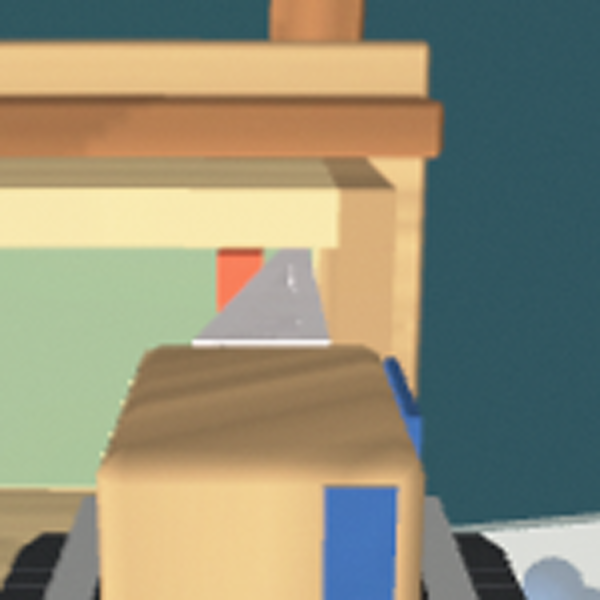

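The blade is in the gap about 25 mm deep. The flat face is about 3 mm from the wall, and the taper is clear of the partition. I'll bring the flat side to the wall in small steps.

Call:
arm_command(
  steps=[
    [[0.0001,0.0007,0],[0,0,0],255],
    [[0.0002,0.0015,0],[0,0,0],255],
    [[0.0003,0.0022,0],[0,0,0],255],
    [[0.0003,0.0022,0],[0,0,0],255],
    [[0.0003,0.0022,0],[0,0,0],255],
  ],
)

```text
clock: 11.5
tcp_pos: [0.5672, 0.1737, 0.1714]
tcp_rot: [2.654, 0.0, 1.428]
wrist_force: [-0.2, -0.7, -1.1]
opening: 0.0313
```

```bash
python3 -c "
from h import *
st()"
```

```text
11.65 tcp box [-54.1 111.4 131.9] F box [-0.6 -0.4 -0.7] [0.5 0.2 0.4] M [-0.01  0.52  0.02] rot [ 0.   -0.07 -0.  ] open 0.031
```

Call:
arm_command(
  steps=[
    [[0.0001,0.0004,0],[0,0,0],255],
    [[0.0001,0.0008,0],[0,0,0],255],
    [[0.0001,0.0008,0],[0,0,0],255],
    [[0.0001,0.0008,0],[0,0,0],255],
    [[0.0001,0.0008,0],[0,0,0],255],
  ],
)

```text
clock: 12.15
tcp_pos: [0.5673, 0.1746, 0.1713]
tcp_rot: [2.654, 0.0, 1.428]
wrist_force: [0.1, 0.0, -1.1]
opening: 0.0314
```

```bash
python3 -c "
from h import *
st()"
```

```text
12.3 tcp box [-54.1 112.2 131.9] F box [-0.5  0.2 -0.9] [0.8 0.3 0.2] M [ 0.02  0.53 -0.01] rot [-0.   -0.07 -0.  ] open 0.0314
```

Call:
arm_command(
  steps=[
    [[0.0001,0.0004,0],[0,0,0],255],
    [[0.0001,0.0006,0],[0,0,0],255],
    [[0.0001,0.0006,0],[0,0,0],255],
    [[0.0001,0.0006,0],[0,0,0],255],
    [[0.0001,0.0006,0],[0,0,0],255],
  ],
)

```text
clock: 12.8
tcp_pos: [0.5674, 0.1752, 0.1713]
tcp_rot: [2.654, 0.0, 1.428]
wrist_force: [0.2, 0.2, -1.1]
opening: 0.0313
```

```bash
python3 -c "
from h import *
st()"
```

```text
12.95 tcp box [-54.1 112.8 131.9] F box [-0.5 -0.1 -1. ] [0.5 0.1 0.1] M [0.   0.56 0.  ] rot [-0.   -0.07 -0.  ] open 0.0314
```

Call:
arm_command(
  steps=[
    [[0.0001,0.0004,0],[0,0,0],255],
    [[0.0001,0.0006,0],[0,0,0],255],
    [[0.0001,0.0006,0],[0,0,0],255],
    [[0.0001,0.0006,0],[0,0,0],255],
    [[0.0001,0.0006,0],[0,0,0],255],
  ],
)

```text
clock: 13.45
tcp_pos: [0.5675, 0.1756, 0.1713]
tcp_rot: [2.654, 0.0, 1.428]
wrist_force: [-0.2, -1.3, -1.0]
opening: 0.0317
```

```bash
python3 -c "
from h import *
st()"
```

```text
13.6 tcp box [-54.1 113.3 131.9] F box [-0.6 -1.2 -1. ] [0.3 0.5 0.5] M [-0.24  0.49 -0.02] rot [ 0.01 -0.07  0.01] open 0.0314
```

The flat touches the wall: side force is about -1.2 N, the moment agrees, and the position matches the picture. Sliding down along the wall.

Call:
arm_command(
  steps=[
    [[0.0019,-0.0003,-0.0035],[0,0,0],255],
    [[0.0037,-0.0005,-0.0071],[0,0,0],255],
    [[0.0056,-0.0008,-0.0106],[0,0,0],255],
    [[0.0074,-0.0011,-0.0141],[0,0,0],255],
    [[0.0084,-0.0012,-0.0159],[0,0,0],255],
  ],
)

```text
clock: 14.1
tcp_pos: [0.5758, 0.1744, 0.1547]
tcp_rot: [2.655, 0.0, 1.428]
wrist_force: [-0.8, -1.0, -1.0]
opening: 0.031
```

```bash
python3 -c "
from h import *
st()"
```

```text
14.25 tcp box [-54.5 113.3 113.4] F box [-0.3 -1.3 -2.2] [0.4 0.4 0.2] M [-0.3   0.56 -0.02] rot [ 0.01 -0.11  0.  ] open 0.0315
```

Call:
arm_command(
  steps=[
    [[0.0005,-0.0001,-0.0009],[0,0,0],255],
    [[0.0009,-0.0001,-0.0018],[0,0,0],255],
    [[0.0014,-0.0002,-0.0026],[0,0,0],255],
    [[0.0019,-0.0003,-0.0035],[0,0,0],255],
    [[0.0019,-0.0003,-0.0035],[0,0,0],255],
  ],
)

```text
clock: 14.75
tcp_pos: [0.5779, 0.1742, 0.1519]
tcp_rot: [2.654, 0.0, 1.428]
wrist_force: [0.0, -2.0, -1.6]
opening: 0.0309
```

```bash
python3 -c "
from h import *
st()"
```

```text
14.9 tcp box [-53.9 113.3 109.8] F box [ 0.4 -1.4 -2.1] [0.2 0.5 0.3] M [-0.51  0.39 -0.06] rot [ 0.01 -0.06  0.01] open 0.0316
```

Call:
arm_command(
  steps=[
    [[0.0005,-0.0001,-0.0009],[0,0,0],255],
    [[0.0009,-0.0001,-0.0018],[0,0,0],255],
    [[0.0014,-0.0002,-0.0026],[0,0,0],255],
    [[0.0014,-0.0002,-0.0026],[0,0,0],255],
    [[0.0014,-0.0002,-0.0026],[0,0,0],255],
  ],
)

```text
clock: 15.4
tcp_pos: [0.5791, 0.1742, 0.1503]
tcp_rot: [2.653, -0.0, 1.428]
wrist_force: [-6.7, -0.4, 8.0]
opening: 0.031
```

```bash
python3 -c "
from h import *
st()"
```

```text
15.55 tcp box [-53.6 113.5 107.8] F box [-2.3 -1.8 10. ] [0.3 0.3 0. ] M [-1.03  0.99 -0.34] rot [-0.01 -0.02  0.01] open 0.0319
```

The upward drag jumped to about +10 N at a depth of 49 mm, which implies a 12.5 mm gap and matches the first picture. The net side force is small, so both sides are bearing. I'll hold a moment, then open gently.

Call:
arm_command(
  steps=[
    [[0,0,0],[0,0,0],255],
    [[0,0,0],[0,0,0],255],
    [[0,0,0],[0,0,0],140],
    [[0,0,0],[0,0,0],100],
    [[0,0,0],[0,0,0],60],
  ],
)

```text
clock: 16.05
tcp_pos: [0.5796, 0.1745, 0.1495]
tcp_rot: [2.654, -0.001, 1.429]
wrist_force: [0.6, 0.7, 0.7]
opening: 0.0647
```

```bash
python3 -c "
from h import *
st(n=5)"
```

```text
16.3 tcp box [-53.9 113.6 106.9] F box [-0.2  0.3 -0.3] [0.5 0.5 0.4] M [0.01 0.39 0.04] rot [-0.01 -0.08 -0.01] open 0.0653
```

Call:
arm_command(
  steps=[
    [[-0.007,0.001,0.0132],[0,0,0],30],
    [[-0.0186,0.0027,0.0353],[0,0,0],0],
    [[-0.0325,0.0047,0.0618],[0,0,0],0],
    [[-0.0465,0.0067,0.0883],[0,0,0],0],
    [[-0.0558,0.008,0.106],[0,0,0],0],
  ],
)

```text
clock: 16.8
tcp_pos: [0.5233, 0.1824, 0.2576]
tcp_rot: [2.652, -0.001, 1.428]
wrist_force: [0.6, 0.7, 0.1]
opening: 0.0856
```

```bash
python3 - <<'E'
from h import *
st(n=5)
d=cam('wrist','w7.png');im=cv2.imread('pics/w7.png')
t=cam('top');ti=cv2.cvtColor(t['image'],cv2.COLOR_RGB2BGR)[100:210,255:375]
cv2.imwrite('pics/w7c.png',np.hstack([cv2.resize(im[100:300,240:420],(540,600),interpolation=cv2.INTER_CUBIC),cv2.resize(ti,(260,600*260//540*2+24),interpolation=cv2.INTER_CUBIC)[:600] if 0 else np.vstack([cv2.resize(ti,(260,240),interpolation=cv2.INTER_CUBIC),np.zeros((360,260,3),np.uint8)])]))
E
```

```text
17.05 tcp box [-52.8 113.9 228.4] F box [-0.2  0.2  0.1] [0.4 0.3 1.1] M [-0.01  0.4   0.  ] rot [ 0.02 -0.14 -0.  ] open 0.0855
```

View pics/w7c.png

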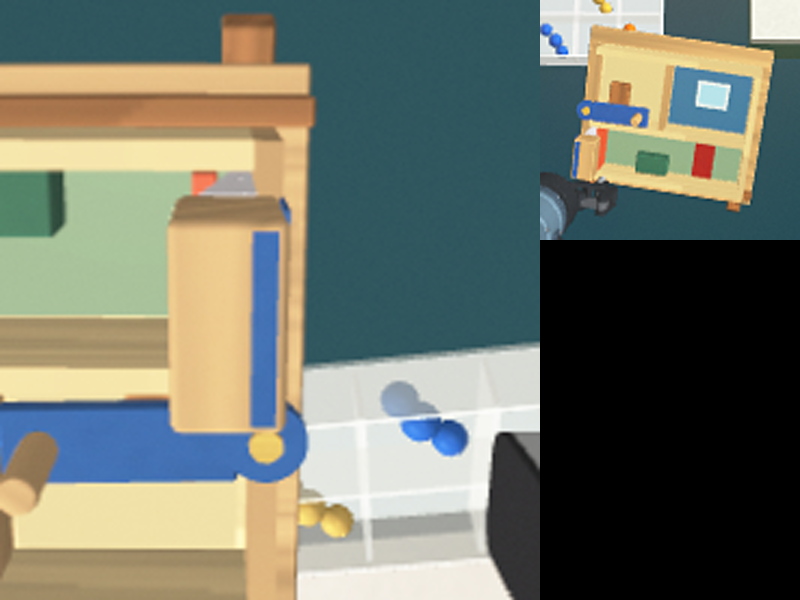

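The wedge stands in the gap, parallel to the wall, with the latch straight across and the gripper clear. One numeric check of this picture remains.

```bash
python3 - <<'E'
from h import *
d=cam('wrist');q=np.load('box.npy');Rb=boxR(q[3]);W=lambda P:(Rb@(np.array(P)/1e3)+q[:3])
c=lambda x,y:(x/3+239.7,y/3+99.7)
B=lambda l,z:((onplane(d,[c(*a) for a in l],W((0,0,z)),Rb[:,2])-q[:3])@Rb*1e3).round(1)
H=B([(169,220),(285,222),(280,430),(172,431)],146);print('handle top',H.tolist(),'centre',H.mean(0))
print('root at handle bottom',B([(202,196),(256,196)],101).tolist())
print('wall inner, partition outer/gap edge, wall outer',B([(254,170),(192,173),(217,173),(284,138)],70).tolist())
o=r.observe();print(o['clock'],o['wrist_force'])
E
```

```text
handle top [[-82.1, 97.4, 146.0], [-81.6, 126.8, 146.0], [-24.6, 126.5, 146.0], [-24.3, 97.2, 146.0]] centre [-53.15  111.975 146.   ]
root at handle bottom [[-81.7, 104.5, 101.0], [-81.8, 120.9, 101.0]]
wall inner, partition outer/gap edge, wall outer [[-86.1, 121.1, 70.0], [-85.1, 100.3, 70.0], [-85.1, 108.7, 70.0], [-96.8, 131.0, 70.0]]
17.2 [ 0.05302163 -0.35530017  0.5323334 ]
```

```bash
python3 -c "
from h import *
print(r.finish_job())"
```

```text
the job is handed in; nothing more can be done
None
```

The wedge is standing in the gap with its blue-marked side against the outer wall, released and at rest. I handed the job in at about 17 s of the 58 s allowed; no verdict was reported.

**What I did**
- **Latch:** I pushed its post inwards with shut fingers. It now lies straight across the box at about 1.5 rad.
- **Wedge:** I gripped it in its stand, lifted it clear and tilted it square to the box. I lowered it about 25 mm into the gap, then moved it sideways until the flat face touched the wall (about 1.2 N).
- **Pressing in:** I slid it down to about 49 mm depth, where the upward drag jumped to about 10 N with only about 1.8 N net to the side. Then I let go and backed off.

**Last checks from the final picture**
- **Wedge position:** The flat face is within about 0.5 mm of the wall's rim edge. The wedge stands square, about 3 mm from mid-storey.
- **Partition:** Its edges are within about 0.4 mm of where they were before the insertion, which is within measuring error.
- **Clearance:** Wrist force is near zero and the robot touches nothing.
- **Bystanders:** I didn't check their final positions one by one. The force readings showed no sign of contact along the way.

**What disagreed or is uncertain**
- **Box position:** My first box fit was off by about 5 mm up the slope and 1.5 mm across. I corrected this by measuring the blade against the box in the same picture.
- **Gap width:** The gap read between 12.4 and 13.3 mm in the pictures. The depth at first firm drag implies about 12.5 mm.
- **Contact forces:** The force on each side was inferred from the wrist force, not measured directly.

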